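# Fetch the control vial from the blocked drawer

### The arm

A 7-joint arm with a two-finger parallel gripper is mounted at the origin on a cart in front of the work surface, level with it; the furniture and walls round the work are solid. World frame = base frame: x ahead of the robot, y to its left, z up, the work surface at z = 0. Lengths are in m, angles in rad, forces in N, time in s.
With the tool pointing down it reaches from about 0.4 to 0.85 m from the base axis. Payload 10.4 kg.
Tool frame: the origin (TCP) lies between the finger pads; the fingertips stand 14 mm ahead of it and the grasp point (between the pads) lies 5 mm behind it (r.finger_overhang is the z of the fingertips in the tool frame, in m); z points along the fingers, y is the line along which they close (so a half turn about z gives the same grasp; the last joint's range is limited). The gripper opens to 87 mm and grips with 3 to 60 N. Pads are 19 mm wide; open, the fingers measure 117 mm over their backs; the gripper's body (75 mm by 190 mm) begins 51 mm behind the grasp point.
Start: joints at [1.169, 0.332, -0.065, 1.46, 0.022, 1.35, -0.088], TCP at [0.231, -0.581, 0.237] pointing down, gripper open.
Joint ranges: [-2.6, 2.6], [-0.5, 2.12], [-1.47, 1.34], [0.16, 2.42], [-1.27, 4.41], [0.06, 2.06], [-2.6, 2.6]. Speed limits (rad/s): [2.22, 2.22, 2.79, 2.79, 3.14, 3.14, 3.14].

### API

Orientations are given as a unit quaternion [x, y, z, w].
In Python, from bench import r, optics gives the robot as it stands.
- The arm moves only by the shell command python3 -m pendant 'ROWS' [FORCE]. ROWS is JSON, a list of rows, each a list of 7 numbers: the closure, from -1 (fully open) to 1 (shut), then the shift along the tool's x, y, z scaled (see below), then the turn, a rotation vector about the tool's x, y, z scaled (see below). In form: [[grip, x, y, z, rx, ry, rz], ...]. A call has 1 to 8 rows; each row is the pose to reach, as a shift and turn from the pose commanded when the call began, along the tool's axes at that moment; what a row does not reach only later rows make up. The controller multiplies each number of a shift by 0.3 m and each number of a turn by 120 degrees. A row lasts 1/8 s, in which the tool goes at most 62.5 mm and 10.7 degrees, less where a joint would pass 70% of its speed; a pose out of reach is approached as far as the arm can. A call with a number of a shift or a turn outside -1 to 1 is refused whole. A call with a gripper value outside its range is refused whole. The fingers move at their own pace and stop on an object; FORCE is the grip in N (left out, the last holds). Time passes only in rows, so rows that repeat a pose let the fingers close. It gives the time, the measured TCP pose, the force, the opening and the grip force at its end, in the units of the state.
- r.read_state(): the state, without advancing time (a new reading comes with each control period).
- optics.camera(name): name is "side" or "top" or "wrist"; returns a dict with "pixels" (400x640x3 uint8, red, green, blue), "vfov" (degrees; the focal length in pixels is half the picture's height over the tangent of half this angle, whatever the lens; pixels are square), "cx", "cy" (the principal point, pixels), "rvec" (rotation vector, rad) and "tvec" (3), from world to camera coordinates, as OpenCV has them. Camera axes: x right, y down, z forward; pixel columns grow to the right and rows downward; lengths in m; the calibration is good to about 2 mm. The wrist camera is an equidistant fisheye: a pixel r from the principal point sees the ray r / f radians off the axis. A picture is of the moment at which its call begins. There is no depth.
- r.close_job(): hands the job in; it is judged then, once.
The state is a dict: "time": time; "joint_positions": joint angles; "joint_vel": joint speeds; "joint_torque": joint torques, N m; "ee_pos": TCP position; "eef_rot": TCP orientation; "ft_force": force on the tool from outside, world axes, zero at the start; "torque": the same for the moment, N m; "width": finger opening in m; "grip_force": force on a finger pad.
Only numpy, scipy, OpenCV 4.12 (cv2) and the standard library are available. Lean on these libraries where they do the work, as an engineer would, in place of code of your own. Each camera call takes 0.05 s, during which the arm holds its last target. There are 200 camera calls.

### The job

The daily check of the blood meter needs the small amber control vial that stands in the clear drawer unit, but two bottles on the worktop block the drawer. Stand both bottles on the steel tray out of the way, pull the drawer fully open, take out the vial and stand it in the empty pocket of the white vial stand. Then push the drawer fully home and put each bottle back where it stood at the start; keep the vial and the bottles upright throughout.

Things in the scene. Friction and masses are not known exactly. Their poses are not given: they have to be found in the camera images.
- drawer_unit_clear: Low desktop drawer unit of clear acrylic, white base and back, 140 deep (x) x 170 wide (y) x 86 mm high, fixed. Origin: centre of its underside, on the worktop. The drawer opens through the front face, 70 mm from the origin towards its own -x; its own y runs along the front. The clear top covers the shut drawer; a flat white carton (51x63x28 mm) lies on the top's back left.
- drawer (a joint): Drawer slide in m: 0 shut, grows as it comes out along the unit's own -x, stop at 0.105. Needs 1 to 2 N, stays where left. Drawer open-topped: grey floor 12 mm above the worktop, side walls 45 mm high with inner faces 72 mm from the middle, front panel 4 mm thick, 78 mm high. An ointment tube and a small carton lie in its rear half.
- drawer_knob (a point): Middle of the round steel knob on the drawer's front, 45 mm above the worktop, 20 mm out from the front; moves with the drawer. The knob's head is 22 mm in diameter, its end 30 mm out from the front, its axis along the unit's own x; pinch it from above with the fingers closing along the unit's y.
- control_vial: The control vial: small amber glass vial with a label and white cap, 22 mm in diameter, 45 mm high (body to 40 mm, cap 16 mm across above), loose, about 40 g. It starts upright on the drawer's floor near its front, seen through the clear top. Origin: centre of its underside, z axis up.
- brown_bottle: Small brown dropper bottle with a white teat, 26 mm in diameter, 75 mm high (body straight up to about 35 mm, then a shoulder; neck and teat about 17 mm across from 42 mm up), loose, about 30 g. It starts upright on the worktop in front of the drawer, left or right of the knob. Origin: centre of its underside, z axis up.
- clear_vial: Large clear glass vial with yellow contents and a white cap, 48 mm in diameter, 100 mm high (body straight to about 65 mm, then a shoulder, cap 35 mm across from 88 mm up), loose, 40 to 90 g. It starts upright in front of the drawer, on the other side of the knob. Origin: centre of its underside, z axis up.
- steel_tray: Shallow stainless tray, 110 (x) x 150 (y) x 14 mm high over the rim, floor 2 mm thick, inside 106 x 146 mm, fixed. It is the side area and has room for both bottles side by side along its y. Origin: centre of its underside; x along the short side, y along the long side.
- vial_stand: White two-pocket vial stand, 54 (x) x 102 (y) x 20 mm high, walls 5 mm thick, fixed. Two pockets 44 mm square side by side along y, their floors 5 mm above the worktop; the one on its own -y side holds a white dropper bottle (21 mm across, 62 mm high) that is fixed there, the other is empty. Origin: centre of its underside.
- empty_pocket (a point): Centre of the floor of the stand's empty pocket (24.5 mm from the stand's origin along its own +y, 5 mm above the worktop). The pocket is 44 mm square and 15 mm deep.
Mind the look-alikes: they are no part of the job. Leave any turquoise look-alike of the brown_bottle alone.

How it is judged:
On the way, in this order (a step that is already met when the one before it is completed fails the run):
1. both bottles stand released on the steel tray while the drawer is still shut (z of brown_bottle in the frame of steel_tray between -0.002 and 0.008 m and x of brown_bottle in the frame of steel_tray between -0.05 and 0.05 m and y of brown_bottle in the frame of steel_tray between -0.07 and 0.07 m and angle between each of brown_bottle, clear_vial's own z axis and vertical below 0.12 rad and z of clear_vial in the frame of steel_tray between -0.002 and 0.008 m and x of clear_vial in the frame of steel_tray between -0.05 and 0.05 m and y of clear_vial in the frame of steel_tray between -0.07 and 0.07 m and contact force between the fingers and brown_bottle below 0.2 N and contact force between the fingers and clear_vial below 0.2 N and value of joint drawer below 0.015 m), for 0.2 s.
2. the drawer is pulled fully open (at least 90 mm) with both bottles on the tray (z of brown_bottle in the frame of steel_tray between -0.002 and 0.008 m and x of brown_bottle in the frame of steel_tray between -0.05 and 0.05 m and y of brown_bottle in the frame of steel_tray between -0.07 and 0.07 m and angle between each of brown_bottle, clear_vial's own z axis and vertical below 0.12 rad and z of clear_vial in the frame of steel_tray between -0.002 and 0.008 m and x of clear_vial in the frame of steel_tray between -0.05 and 0.05 m and y of clear_vial in the frame of steel_tray between -0.07 and 0.07 m and value of joint drawer above 0.09 m), for 0.2 s.
3. the control vial stands released in the empty pocket, both bottles still on the tray (z of brown_bottle in the frame of steel_tray between -0.002 and 0.008 m and x of brown_bottle in the frame of steel_tray between -0.05 and 0.05 m and y of brown_bottle in the frame of steel_tray between -0.07 and 0.07 m and angle between each of brown_bottle, clear_vial, control_vial's own z axis and vertical below 0.12 rad and z of clear_vial in the frame of steel_tray between -0.002 and 0.008 m and x of clear_vial in the frame of steel_tray between -0.05 and 0.05 m and y of clear_vial in the frame of steel_tray between -0.07 and 0.07 m and horizontal distance between control_vial and empty_pocket below 0.012 m and z of control_vial in the frame of empty_pocket between -0.003 and 0.004 m and contact force between the fingers and control_vial below 0.2 N), for 0.2 s.
4. the drawer is pushed fully home (value of joint drawer below 0.006 m and horizontal distance between control_vial and empty_pocket below 0.012 m and z of control_vial in the frame of empty_pocket between -0.003 and 0.004 m and angle between control_vial's own z axis and vertical below 0.12 rad), for 0.2 s.
At the end, for the whole second after the job is handed in: The control vial stands upright on the floor of the stand's empty pocket, within 12 mm of its centre; the drawer is shut to within 6 mm; each bottle stands upright within 15 mm of where it stood at the start; all three are released and at rest (all of step 4 and distance of each of brown_bottle, clear_vial from where it was at the start of the episode below 0.015 m and angle between each of brown_bottle, clear_vial's own z axis and vertical below 0.12 rad and linear speed of each of brown_bottle, clear_vial, control_vial below 0.02 m/s and angular speed of each of brown_bottle, clear_vial, control_vial below 0.3 rad/s); the robot touches nothing.
It fails at once if the control vial or a bottle is tipped by more than about 35 degrees (angle between any of control_vial, brown_bottle, clear_vial's own z axis and vertical above 0.6 rad).
It also fails if it takes over 144 s, if anything falls off the work surface, if the arm or the gripper's body presses on something with over 40 N, if the wrist force passes 120 N, or if a joint passes its speed limit or range.

## Working session

There is one attempt and no reset: what is moved stays moved. The work goes in short steps, Python scripts to look and compute and a shell command to move; the robot and the scene stay as the last step left them, time stands still between calls to the robot, and variables do not carry over. Pictures are saved under pics/ and viewed, at most 14 in all, crops included, and the job is handed in when it is done.

```bash
ls; mkdir -p pics
cat > h.py <<'E'
import numpy as np, cv2
from bench import r, optics
from scipy.spatial.transform import Rotation as R
def cam(n,save=None):
    c=optics.camera(n); 
    if save: cv2.imwrite('pics/'+save,c['pixels'][:,:,::-1])
    c['f']=200/np.tan(np.radians(c['vfov'])/2) if False else c['pixels'].shape[0]/2/np.tan(np.radians(c['vfov'])/2)
    c['R']=cv2.Rodrigues(np.array(c['rvec'],float))[0]; c['t']=np.array(c['tvec'],float); c['n']=n
    return c
def ray(c,u,v):
    a=np.array([u-c['cx'],v-c['cy']])/c['f']
    if c['n']=='wrist':
        th=np.hypot(*a); d=np.r_[a/max(th,1e-9)*np.sin(th),np.cos(th)]
    else: d=np.r_[a,1.]
    return -c['R'].T@c['t'], c['R'].T@d
def onz(c,u,v,z):
    o,d=ray(c,u,v); return o+d*(z-o[2])/d[2]
def proj(c,p):
    q=c['R']@np.array(p)+c['t']
    if c['n']=='wrist':
        rr=np.hypot(q[0],q[1]); th=np.arctan2(rr,q[2]); k=th/max(rr,1e-9)
    else: k=1/q[2]
    return np.array([c['cx']+c['f']*q[0]*k,c['cy']+c['f']*q[1]*k])
def shift(dst,tilt=None):
    s=r.read_state(); Rt=R.from_quat(s['eef_rot']); return Rt.inv().apply(np.array(dst)-s['ee_pos'])/0.3
E
python3 - <<'E'
from h import *
for n in('top','side','wrist'):
    c=cam(n,n+'0.png'); print(n,c['vfov'],c['cx'],c['cy'],-c['R'].T@c['t'],c['R'][2])
s=r.read_state(); print(s, R.from_quat(s['eef_rot']).as_matrix().round(3))
E
```

```text
pics
top 52.06010108158632 317.8113248088558 197.47687448690405 [ 0.29829969 -0.00375063  1.15931751] [ 0.18321847 -0.0242375  -0.98277339]
side 49.54973326016823 328.159416522039 199.89902354659733 [-0.1776063  -0.63366396  0.54844825] [ 0.66739507  0.57251934 -0.47624093]
wrist 65.70646984690485 317.1135543456571 200.08185263883558 [ 0.30588629 -0.55129457  0.3844245 ] [-0.2749435  -0.10785895 -0.95539129]
{'time': 0.15, 'joint_positions': array([ 1.16946632,  0.33271108, -0.06468122,  1.46071049,  0.02162946,
        1.34992834, -0.08845852]), 'joint_vel': array([ 0.00040789, -0.00238479,  0.00062118, -0.00242689,  0.00108634,
       -0.00098133,  0.00150488]), 'joint_torque': array([ 5.60349381e-04, -6.23633337e+01,  2.44152494e-02, -3.90144181e+01,
       -6.13458361e-02,  3.72627843e-02,  4.46442380e-05]), 'ee_pos': array([ 0.23096891, -0.5804656 ,  0.23596453]), 'eef_rot': array([ 9.82119465e-01,  1.88258003e-01, -1.39179380e-04, -5.12111483e-04]), 'ft_force': array([ 0.65703144, -0.56255677,  0.69952971]), 'torque': array([ 0.01378753, -0.01352844, -0.03395561]), 'grip_force': 0.0, 'width': 0.0869319673854683} [[ 0.929  0.37  -0.   ]
 [ 0.37  -0.929  0.001]
 [-0.    -0.001 -1.   ]]
```

View pics/top0.png

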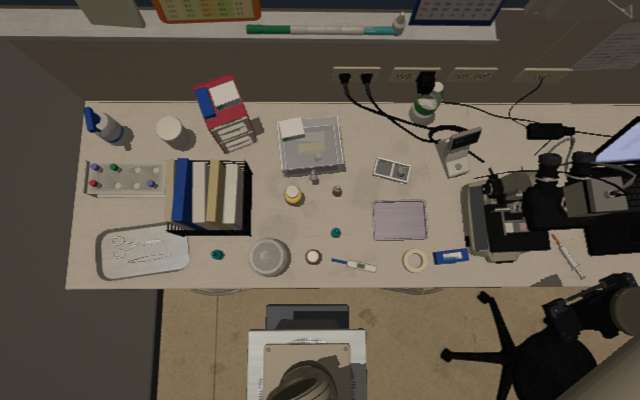

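View pics/side0.png

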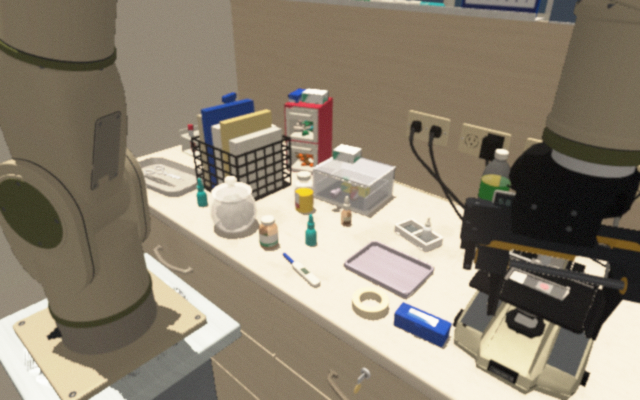

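The top view shows the drawer unit at about (311,147), its knob at (313,177), the clear vial at (293,195) and the brown bottle at (337,190). The steel tray is at (400,220), the stand at (392,170), and a turquoise look-alike at (336,232). The side view agrees. I'll crop closer.

Run:
```python
import cv2
a=cv2.imread('pics/top0.png')[105:255,262:440]; cv2.imwrite('pics/topc.png',cv2.resize(a,None,fx=4,fy=4,interpolation=cv2.INTER_CUBIC))
b=cv2.imread('pics/side0.png')[135:305,280:450]; b=cv2.resize(b,None,fx=3.5,fy=3.5,interpolation=cv2.INTER_CUBIC); cv2.imwrite('pics/sidec.png',b)
```

```text
(no output)
```

View pics/topc.png

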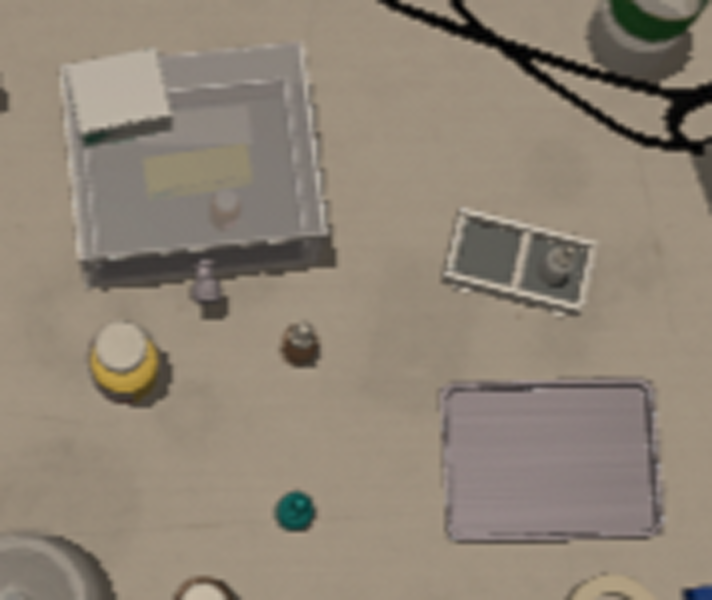

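View pics/sidec.png

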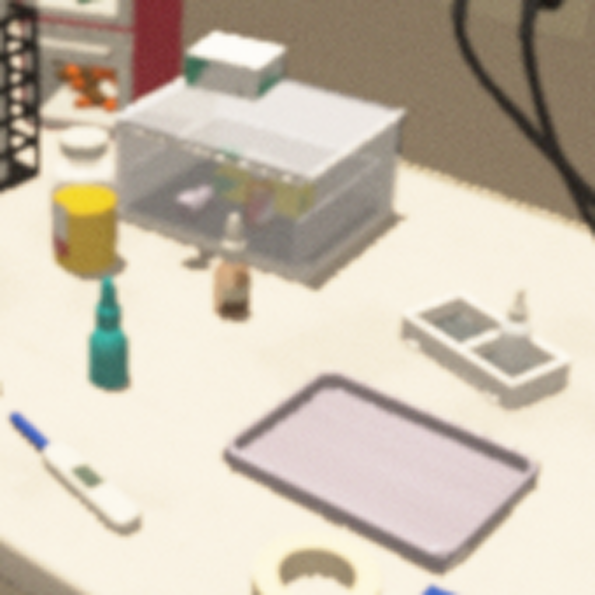

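Top crop, in crop pixels at 4x: clear vial cap (121,346), brown teat (302,328), knob (206,288), vial cap (225,207). The unit's top corners are (62,66), (300,45), (325,235) and (82,262). The stand's corners are (461,210), (596,242), (577,313) and (445,282), with its left pocket empty. The tray's corners are (443,385), (652,378), (662,537) and (450,541). In the side crop, the brown teat tip is at (235,215) and the clear vial cap at (84,136).

Run:
```python
from h import *
T=cam('top');S=cam('side')
t=lambda x,y,z:onz(T,262+(x-1.5)/4,105+(y-1.5)/4,z)
s=lambda x,y,z:onz(S,280+(x-1.25)/3.5,135+(y-1.25)/3.5,z)
print('clear cap top',t(121,346,.1),'side',s(84,138,.095))
print('clear body sh top', t(127,360,.065))
print('brown tip top',t(302,328,.075),'side',s(235,213,.075),'body',t(300,346,.035), 'sidebody',s(233,312,0))
print('knob top',t(208,290,.045),t(206,265,.045),'side',s(198,258,.045))
print('vial cap',t(225,202,.045))
def box(n,P,z):
    q=np.float32([t(*p,z)[:2] for p in P]); (c,wh,a)=cv2.minAreaRect(q); print(n,q.round(3).tolist(),q.mean(0),wh,a)
box('unit',[(62,66),(300,45),(325,237),(82,264)],.086)
box('stand',[(461,210),(596,242),(577,313),(445,282)],.02)
box('pocket',[(467,220),(523,233),(510,287),(453,274)],.02)
box('tray',[(443,385),(652,378),(662,537),(450,541)],.014)
print('stand bottle tip',t(567,246,.062))
# colour centroid refinements
hsv=cv2.cvtColor(T['pixels'],cv2.COLOR_RGB2HSV)
m=cv2.inRange(hsv,(18,120,90),(35,255,255)); n,l,st,ce=cv2.connectedComponentsWithStats(m)
print([(st[i].tolist(),ce[i].round(1)) for i in range(1,n) if st[i][4]>30 and 270<ce[i][0]<420 and ce[i][1]>100])
```

```text
clear cap top [0.51281668 0.03842866 0.1       ] side [0.51750435 0.04367531 0.095     ]
clear body sh top [0.51019871 0.0356797  0.065     ]
brown tip top [ 0.53037336 -0.08299398  0.075     ] side [ 0.53177954 -0.08233249  0.075     ] body [ 0.5260304  -0.08434401  0.035     ] sidebody [ 0.52932146 -0.08600737  0.        ]
knob top [ 0.56388372 -0.01978821  0.045     ] [ 0.5818623  -0.01843298  0.045     ] side [ 0.50927617 -0.06988837  0.045     ]
vial cap [ 0.62767067 -0.03194994  0.045     ]
unit [[0.7120000123977661, 0.08100000023841858], [0.7289999723434448, -0.08299999684095383], [0.5910000205039978, -0.0989999994635582], [0.5720000267028809, 0.06599999964237213]] [ 0.65103304 -0.00885846] (0.14130635559558868, 0.16536565124988556) 6.246178150177002
stand [[0.6299999952316284, -0.2029999941587448], [0.6060000061988831, -0.3009999990463257], [0.5529999732971191, -0.2840000092983246], [0.5759999752044678, -0.1899999976158142]] [ 0.5911272 -0.2446174] (0.10010900348424911, 0.05515343323349953) 76.284912109375
pocket [[0.621999979019165, -0.2070000022649765], [0.6119999885559082, -0.24799999594688416], [0.5720000267028809, -0.2370000034570694], [0.5820000171661377, -0.19599999487400055]] [ 0.5971529  -0.22207293] (0.04315762221813202, 0.04170503094792366) 76.5683822631836
tray [[0.5019999742507935, -0.18799999356269836], [0.5070000290870667, -0.33799999952316284], [0.3930000066757202, -0.33899998664855957], [0.39100000262260437, -0.1889999955892563]] [ 0.44836864 -0.26334125] (0.11357980966567993, 0.15035958588123322) 0.9321247935295105
stand bottle tip [ 0.59154744 -0.26916772  0.062     ]
[([285, 191, 17, 12, 94], array([293.3, 198.3]))]
```

```bash
python3 -m pendant '[[-1,0.22,-0.56,-0.1,0,0,0],[-1,0.22,-0.56,-0.1,0,0,0],[-1,0.22,-0.56,-0.1,0,0,0],[-1,0.93,-0.99,-0.1,0,0,0.127],[-1,0.93,-0.99,-0.1,0,0,0.127],[-1,0.93,-0.99,-0.1,0,0,0.127],[-1,0.93,-0.99,-0.1,0,0,0.127],[-1,0.93,-0.99,-0.1,0,0,0.127]]' 20
cat > go.py <<'E'
# prints tool-frame shift (scaled) and rz (scaled) to reach world x y z [yaw of tool x, deg]
import sys; from h import *
a=list(map(float,sys.argv[1:])); s=r.read_state(); M=R.from_quat(s['eef_rot']).as_matrix()
y=np.degrees(np.arctan2(M[1,0],M[0,0]))
print('t',s['time'],'at',s['ee_pos'].round(4),'yaw',y.round(2),'tilt z',M[:,2].round(4),'shift',shift(a[:3]).round(3), 'rz',(-( (a[3]-y+90)%180-90)/120).round(3) if len(a)>3 else '')
E
python3 go.py 0.513 0.039 0.2 6.5
```

```text
time: 1.25
ee_pos: [0.3827, -0.1977, 0.2669]
eef_rot: [0.998, 0.06, 0.0, 0.0]
ft_force: [-1.1, -1.6, -0.8]
width: 0.0868
grip_force: 0.0
t 1.25 at [ 0.3827 -0.1977  0.2669] yaw 6.87 tilt z [ 9.e-04 -2.e-04 -1.e+00] shift [ 0.525 -0.732  0.223] rz 0.003
```

```bash
python3 -m pendant '[[-1,0.52,-0.6,0.1,0,0,0],[-1,0.52,-0.6,0.1,0,0,0],[-1,0.52,-0.6,0.1,0,0,0],[-1,0.52,-0.6,0.1,0,0,0],[-1,0.52,-0.6,0.1,0,0,0],[-1,0.52,-0.6,0.1,0,0,0]]'
python3 - <<'E'
from h import *
c=cam('wrist'); p=c['pixels'].copy(); 
for P in [(.513,.039,.1),(.528,-.084,.075),(.562,-.019,.045),(.628,-.032,.057)]:
    q=proj(c,P); print(P,q.round(1)); cv2.circle(p,tuple(int(x) for x in q.round()),2,(255,0,255),1)
cv2.imwrite('pics/w1.png',p[:,:,::-1])
E
```

```text
time: 2.0
ee_pos: [0.515, -0.0062, 0.2362]
eef_rot: [0.998, 0.056, -0.0, 0.0]
ft_force: [-0.4, -0.7, 0.5]
width: 0.0868
grip_force: 0.0
(0.513, 0.039, 0.1) [269.3 189.5]
(0.528, -0.084, 0.075) [391.4 182.2]
(0.562, -0.019, 0.045) [332.7 139.2]
(0.628, -0.032, 0.057) [353.   80.4]
```

View pics/w1.png

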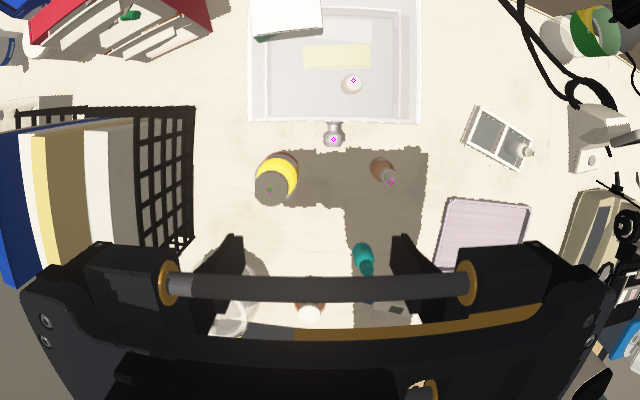

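The overlaid predictions fall on the clear vial's cap (271,187), the brown teat (390,182), the knob (333,139) and the vial cap (353,82). The basket's right edge is at column 193. I'll check its distance and re-measure the tray and stand.

```bash
python3 - <<'E'
from h import *
c=cam('wrist'); f=lambda u,v,z:onz(c,u,v,z).round(4)
print('clear',f(271,187,.1),'brown',f(390.5,182,.075),'knob',f(333,139,.045))
for z in(.05,.1,.15):print('basket',z,f(193,107,z),f(193,235,z))
print('stand',[f(*p,.02) for p in[(476,106),(534,137),(521,171),(462,140)]],'pocket',f(488,131,.005))
print('tray',[f(*p,.014) for p in[(449,197),(530,206)]])
print('turq tip',f(368,274,.075), 'body',f(362,250,.03))
hsv=cv2.cvtColor(c['pixels'],cv2.COLOR_RGB2HSV)
E
python3 go.py 0.513 0.039 0.05 6.5
```

```text
clear [0.5156 0.037  0.1   ] brown [ 0.5279 -0.0837  0.075 ] knob [ 0.5622 -0.02    0.045 ]
basket 0.05 [0.5856 0.1404 0.05  ] [0.4297 0.1389 0.05  ]
basket 0.1 [0.587  0.1197 0.1   ] [0.4544 0.1184 0.1   ]
basket 0.15 [0.5884 0.0989 0.15  ] [0.4791 0.0979 0.15  ]
stand [array([ 0.6291, -0.1979,  0.02  ]), array([ 0.6083, -0.3038,  0.02  ]), array([ 0.5568, -0.2917,  0.02  ]), array([ 0.5822, -0.1851,  0.02  ])] pocket [ 0.601  -0.2312  0.005 ]
tray [array([ 0.5045, -0.1855,  0.014 ]), array([ 0.5069, -0.3319,  0.014 ])]
turq tip [ 0.4165 -0.0782  0.075 ] body [ 0.4255 -0.0755  0.03  ]
t 2.1 at [ 0.515  -0.0069  0.2366] yaw 6.32 tilt z [-1.e-04 -1.e-03 -1.e+00] shift [ 0.01  -0.153  0.622] rz -0.001
```

Run:
```python
from h import *
c=cam('wrist');t=cam('top')
for u in(193,137):
  print([ (z,onz(c,u,190,z)[:2].round(3)) for z in(0,.05,.1,.15)])
for u in (252,238):
  print([ (z,onz(t,u,200,z)[:2].round(3)) for z in(0,.05,.1,.15)])
a=cv2.imread('pics/top0.png')[140:250,150:270]; a=cv2.resize(a,None,fx=4,fy=4,interpolation=2)
b=cv2.resize(c['pixels'][80:270,60:330,::-1],None,fx=2,fy=2)
cv2.imwrite('pics/bas.png',cv2.hconcat([cv2.resize(a,(400,380)),b[:,:400]]))
```

```text
[(0, array([0.473, 0.158])), (0.05, array([0.488, 0.137])), (0.1, array([0.504, 0.117])), (0.15, array([0.52 , 0.097]))]
[(0, array([0.463, 0.25 ])), (0.05, array([0.481, 0.218])), (0.1, array([0.498, 0.186])), (0.15, array([0.515, 0.153]))]
[(0, array([0.507, 0.156])), (0.05, array([0.498, 0.149])), (0.1, array([0.489, 0.143])), (0.15, array([0.48 , 0.136]))]
[(0, array([0.507, 0.196])), (0.05, array([0.498, 0.188])), (0.1, array([0.489, 0.179])), (0.15, array([0.48, 0.17]))]
```

View pics/bas.png

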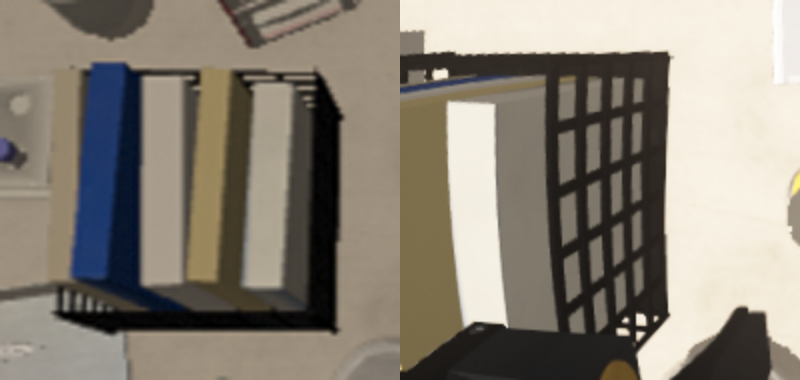

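The basket's right face is at y≈0.157, which leaves 22 mm to the gripper body. I'll grasp the clear vial now.

```bash
python3 -m pendant '[[-1,0.013,-0.15,0.15,0,0,0],[-1,0.013,-0.15,0.15,0,0,0],[-1,0.013,-0.15,0.32,0,0,0],[-1,0.013,-0.15,0.48,0,0,0],[-1,0.013,-0.15,0.62,0,0,0],[-1,0.013,-0.15,0.62,0,0,0],[-1,0.013,-0.15,0.62,0,0,0]]'; python3 -m pendant '[[0.6,0,0,0,0,0,0],[0.6,0,0,0,0,0,0],[0.6,0,0,0,0,0,0],[0.6,0,0,0,0,0,0],[0.6,0,0,0,0,0,0]]' 15
python3 go.py 0.446 -0.303 0.16 6.5
```

```text
time: 3.08
ee_pos: [0.5153, 0.0396, 0.0525]
eef_rot: [0.998, 0.056, 0.001, 0.0]
ft_force: [-0.6, 0.1, 0.1]
width: 0.0869
grip_force: 0.0
time: 3.7
ee_pos: [0.5141, 0.04, 0.0506]
eef_rot: [0.998, 0.056, 0.0, 0.0]
ft_force: [-0.1, -0.5, 0.9]
width: 0.0474
grip_force: 15.0
t 3.7 at [0.5141 0.04   0.0506] yaw 6.46 tilt z [ 0.e+00 -1.e-04 -1.e+00] shift [-0.354  1.11  -0.365] rz -0.0
```

```bash
python3 -m pendant '[[0.6,0,0,-0.15,0,0,0],[0.6,0,0,-0.3,0,0,0],[0.6,-0.03,0.08,-0.365,0,0,0],[0.6,-0.09,0.23,-0.365,0,0,0],[0.6,-0.15,0.4,-0.365,0,0,0],[0.6,-0.21,0.57,-0.365,0,0,0],[0.6,-0.27,0.75,-0.365,0,0,0],[0.6,-0.33,0.92,-0.365,0,0,0]]'; python3 go.py 0.446 -0.305 0.0535 0
```

```text
time: 4.7
ee_pos: [0.4461, -0.2472, 0.1601]
eef_rot: [0.998, 0.056, 0.0, 0.0]
ft_force: [0.7, -1.0, 0.0]
width: 0.0473
grip_force: 15.0
t 4.7 at [ 0.4461 -0.2472  0.1601] yaw 6.45 tilt z [ 1.e-04 -4.e-04 -1.e+00] shift [-0.022  0.191  0.355] rz 0.054
```

```bash
python3 -m pendant '[[0.6,-0.022,0.18,0,0,0,0.054],[0.6,-0.022,0.19,0.1,0,0,0.054],[0.6,-0.022,0.19,0.22,0,0,0.054],[0.6,-0.022,0.19,0.31,0,0,0.054],[0.6,-0.022,0.19,0.35,0,0,0.054],[0.6,-0.022,0.19,0.355,0,0,0.054],[0.6,-0.022,0.19,0.356,0,0,0.054],[0.6,-0.022,0.19,0.356,0,0,0.054]]'; python3 -m pendant '[[0,0,0,0,0,0,0],[-0.5,0,0,0,0,0,0],[-0.5,0,0,0,0,0,0],[-0.5,0,0,-0.1,0,0,0],[-0.5,0,0,-0.3,0,0,0],[-0.5,0,0,-0.4,0,0,0]]'; python3 go.py 0.528 -0.084 0.15 6.5
```

```text
time: 5.7
ee_pos: [0.4472, -0.3031, 0.0542]
eef_rot: [1.0, -0.0, 0.001, 0.001]
ft_force: [-0.1, 0.4, -1.0]
width: 0.0471
grip_force: 15.0
time: 6.45
ee_pos: [0.4476, -0.3031, 0.1764]
eef_rot: [1.0, -0.0, 0.001, 0.001]
ft_force: [0.0, -0.4, 0.6]
width: 0.0652
grip_force: 0.0
t 6.45 at [ 0.4476 -0.3031  0.1764] yaw -0.0 tilt z [ 0.0029 -0.0021 -1.    ] shift [ 0.268 -0.731  0.087] rz -0.054
```

```bash
python3 -m pendant '[[-0.5,0.06,-0.15,0,0,0,0],[-0.5,0.13,-0.34,0,0,0,-0.02],[-0.5,0.2,-0.53,0,0,0,-0.054],[-0.5,0.271,-0.733,0,0,0,-0.054],[-0.5,0.271,-0.733,0.09,0,0,-0.054],[-0.5,0.271,-0.733,0.09,0,0,-0.054]]'; python3 go.py 0.529 -0.0835 0.025 6.5
```

```text
time: 7.2
ee_pos: [0.5269, -0.0824, 0.1448]
eef_rot: [0.998, 0.057, -0.002, -0.0]
ft_force: [0.1, -0.1, 0.6]
width: 0.0654
grip_force: 0.0
t 7.2 at [ 0.5269 -0.0824  0.1448] yaw 6.54 tilt z [-3.2e-03  6.0e-04 -1.0e+00] shift [0.008 0.005 0.399] rz 0.0
```

```bash
python3 -m pendant '[[-0.5,0.005,0.003,0.1,0,0,0],[-0.5,0.005,0.003,0.25,0,0,0],[-0.5,0.005,0.003,0.37,0,0,0],[-0.5,0.005,0.003,0.405,0,0,0],[-0.5,0.005,0.003,0.405,0,0,0]]'; python3 go.py 0.529 -0.0835 0.025 6.5;python3 -m pendant '[[0.9,0,0,0,0,0,0],[0.9,0,0,0,0,0,0],[0.9,0,0,0,0,0,0],[0.9,0,0,0,0,0,0],[0.9,0,0,0,0,0,0]]' 10; python3 go.py 0.447 -0.212 0.13 90
```

```text
time: 7.82
ee_pos: [0.5299, -0.0843, 0.0255]
eef_rot: [0.998, 0.056, 0.0, 0.0]
ft_force: [0.4, 0.3, 0.7]
width: 0.0653
grip_force: 0.0
t 7.825 at [ 0.5299 -0.0843  0.0255] yaw 6.41 tilt z [ 2.e-04 -2.e-04 -1.e+00] shift [-0.003 -0.003  0.002] rz -0.001
time: 8.45
ee_pos: [0.5296, -0.0836, 0.0248]
eef_rot: [0.998, 0.056, 0.0, 0.0]
ft_force: [0.4, -0.9, 1.0]
width: 0.0257
grip_force: 10.0
t 8.45 at [ 0.5296 -0.0836  0.0248] yaw 6.46 tilt z [ 1.e-04 -1.e-04 -1.e+00] shift [-0.322  0.394 -0.351] rz -0.696
```

```bash
python3 -m pendant '[[0.9,0,0,-0.15,0,0,0],[0.9,0,0,-0.3,0,0,0],[0.9,0,0,-0.35,0,0,0]]'; python3 -c "
from h import *
print(r.read_state()['joint_positions'].round(2))"; python3 go.py 0.447 -0.212 0.13 90
```

```text
time: 8.82
ee_pos: [0.5309, -0.0836, 0.1324]
eef_rot: [0.998, 0.056, 0.002, 0.001]
ft_force: [0.5, -0.7, -0.8]
width: 0.0256
grip_force: 10.0
[ 0.65  0.29 -0.67  1.8   0.2   1.12 -1.54]
t 8.825 at [ 0.5309 -0.0836  0.1324] yaw 6.47 tilt z [ 0.0036 -0.001  -1.    ] shift [-0.326  0.394  0.007] rz -0.696
```

```bash
python3 -m pendant '[[0.9,0,0.05,0,0,0,0.08],[0.9,-0.05,0.1,0,0,0,0.17],[0.9,-0.1,0.15,0,0,0,0.26],[0.9,-0.16,0.2,0,0,0,0.35],[0.9,-0.22,0.27,0,0,0,0.44],[0.9,-0.27,0.33,0,0,0,0.53],[0.9,-0.3,0.37,0,0,0,0.62],[0.9,-0.326,0.394,0,0,0,0.7]]'; python3 go.py 0.447 -0.212 0.028 -77.5;  python3 -c "
from h import *
print(r.read_state()['joint_positions'].round(2)); cam('top','t2.png')"
```

```text
time: 9.82
ee_pos: [0.4441, -0.2138, 0.1288]
eef_rot: [0.778, -0.629, -0.001, 0.0]
ft_force: [-0.6, -0.1, -0.6]
width: 0.0257
grip_force: 9.9
t 9.825 at [ 0.4441 -0.2138  0.1288] yaw -77.89 tilt z [-0.0014  0.001  -1.    ] shift [-0.003 -0.011  0.336] rz -0.003
[ 0.56  0.15 -0.22  1.92  0.04  1.07 -2.6 ]
```

```bash
python3 -m pendant '[[0.9,0,0,-0.1,0,0,-0.08],[0.9,0,0,-0.1,0,0,-0.17],[0.9,0,0,-0.1,0,0,-0.26],[0.9,0,0,-0.1,0,0,-0.35],[0.9,0,0,-0.1,0,0,-0.44],[0.9,0,0,-0.1,0,0,-0.53],[0.9,0,0,-0.1,0,0,-0.62],[0.9,0,0,-0.1,0,0,-0.7]]';  python3 -m pendant '[[0.9,0,0,0,0,0,-0.08],[0.9,0,0,0,0,0,-0.17],[0.9,0,0,0,0,0,-0.26],[0.9,0,0,0,0,0,-0.35],[0.9,0,0,0,0,0,-0.44],[0.9,0,0,0,0,0,-0.53],[0.9,0,0,0,0,0,-0.62],[0.9,0,0,0,0,0,-0.7]]'; python3 go.py 0.447 -0.212 0.0275 90;  python3 -c "
from h import *
print(r.read_state()['joint_positions'].round(2)); cam('wrist','w2.png')"
```

```text
time: 10.88
ee_pos: [0.4457, -0.2114, 0.1591]
eef_rot: [0.998, 0.06, -0.0, -0.0]
ft_force: [0.1, 0.0, -0.9]
width: 0.0256
grip_force: 10.0
time: 11.88
ee_pos: [0.4458, -0.2114, 0.1592]
eef_rot: [0.702, 0.713, -0.0, -0.0]
ft_force: [-0.4, 0.4, 0.1]
width: 0.0259
grip_force: 10.0
t 11.875 at [ 0.4458 -0.2114  0.1592] yaw 90.9 tilt z [-8.e-04  2.e-04 -1.e+00] shift [-0.002  0.004  0.439] rz 0.007
[ 0.73  0.13 -0.4   1.88  0.06  1.14  0.32]
```

View pics/w2.png

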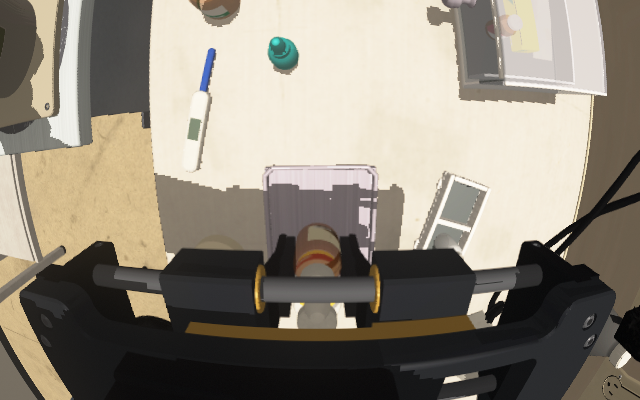

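The wrist view shows the brown bottle held upright over the +y end of the tray (tray edge at row 168, columns 265–378), with the clear vial standing behind it. I'll lower and release.

```bash
python3 -m pendant '[[0.9,-0.002,0,0.12,0,0,0],[0.9,-0.002,0,0.26,0,0,0],[0.9,-0.002,0,0.37,0,0,0],[0.9,-0.002,0,0.42,0,0,0],[0.9,-0.002,0,0.44,0,0,0],[0.9,-0.002,0,0.44,0,0,0]]'; python3 -m pendant '[[0.4,0,0,0,0,0,0],[0,0,0,0,0,0,0],[0,0,0,0,0,0,0],[0,0,0,-0.1,0,0,0],[0,0,0,-0.25,0,0,0],[0,0,0,-0.4,0,0,0]]'; python3 go.py 0.562 -0.0195 0.13 6.5;  python3 -c "
from h import *
print(r.read_state()['joint_positions'].round(2)); c=cam('wrist','w3.png')
print([proj(c,p).round(0) for p in [(.446,-.211,.002),(.446,-.211,.077),(.447,-.303,.002),(.447,-.303,.102)]])"
```

```text
time: 12.68
ee_pos: [0.4463, -0.2128, 0.0284]
eef_rot: [0.704, 0.71, 0.0, 0.0]
ft_force: [0.3, 0.2, -0.6]
width: 0.0256
grip_force: 10.0
time: 13.42
ee_pos: [0.4455, -0.2125, 0.1492]
eef_rot: [0.704, 0.71, -0.0, -0.0]
ft_force: [0.4, -0.8, -0.1]
width: 0.0432
grip_force: 0.0
t 13.425 at [ 0.4455 -0.2125  0.1492] yaw 90.47 tilt z [-1.e-04  1.e-04 -1.e+00] shift [0.64  0.394 0.064] rz 0.7
[ 0.73  0.14 -0.41  1.89  0.06  1.12  0.31]
[array([319., 188.]), array([319., 214.]), array([319., 270.]), array([319., 330.])]
```

View pics/w3.png

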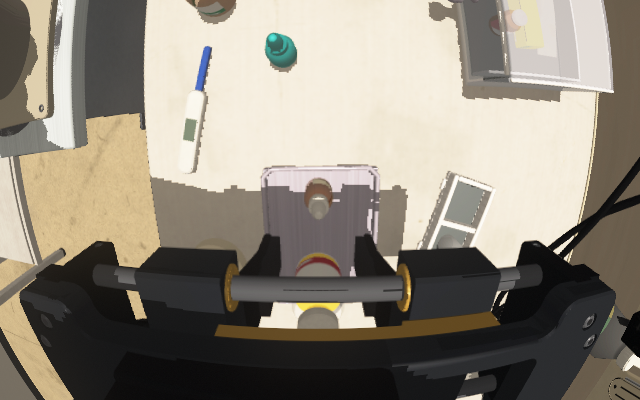

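The brown bottle stands at (319,200) and the clear vial at (319,300), both upright inside the tray. Next I'll go above the knob.

```bash
python3 -m pendant '[[0,0.08,0.05,0,0,0,0.08],[0,0.16,0.1,0,0,0,0.17],[0,0.24,0.15,0,0,0,0.26],[0,0.32,0.2,0,0,0,0.35],[0,0.4,0.25,0,0,0,0.44],[0,0.5,0.31,0,0,0,0.53],[0,0.58,0.36,0,0,0,0.62],[0,0.64,0.394,0,0,0,0.7]]'; python3 go.py 0.562 -0.0195 0.04 6.5; python3 -c "
from h import *
print(r.read_state()['joint_positions'].round(2))"
```

```text
time: 14.48
ee_pos: [0.5629, -0.0184, 0.1477]
eef_rot: [0.999, 0.054, 0.0, -0.0]
ft_force: [-0.8, -0.2, 0.0]
width: 0.0433
grip_force: 0.0
t 14.475 at [ 0.5629 -0.0184  0.1477] yaw 6.18 tilt z [ 2.e-04  2.e-04 -1.e+00] shift [-0.004  0.003  0.359] rz -0.003
[ 0.29  0.29 -0.4   1.72  0.12  1.15 -1.61]
```

```bash
python3 -m pendant '[[0,-0.007,0.003,0.12,0,0,-0.003],[0,-0.007,0.003,0.26,0,0,-0.003],[0,-0.007,0.003,0.34,0,0,-0.003],[0,-0.007,0.003,0.36,0,0,-0.003],[0,-0.007,0.003,0.36,0,0,-0.003],[0.9,-0.007,0.003,0.36,0,0,-0.003],[0.9,-0.007,0.003,0.36,0,0,-0.003],[0.9,-0.007,0.003,0.36,0,0,-0.003]]' 25; python3 go.py 0.458 -0.0315 0.04 6.5
```

```text
time: 15.48
ee_pos: [0.5607, -0.019, 0.0404]
eef_rot: [0.998, 0.06, 0.001, -0.001]
ft_force: [-1.8, 13.7, 3.7]
width: 0.0209
grip_force: 6.9
t 15.475 at [ 0.5607 -0.019   0.0404] yaw 6.87 tilt z [ 9.0e-04  2.2e-03 -1.0e+00] shift [-0.345  0.001  0.001] rz 0.003
```

```bash
python3 -m pendant '[[0.9,0,-0.003,0,0,0,0],[0.9,-0.05,-0.003,0,0,0,0],[0.9,-0.1,-0.003,0,0,0,0],[0.9,-0.15,-0.003,0,0,0,0],[0.9,-0.2,-0.003,0,0,0,0],[0.9,-0.25,-0.003,0,0,0,0],[0.9,-0.3,-0.003,0,0,0,0],[0.9,-0.34,-0.003,0,0,0,0]]' 25;python3 -m pendant '[[0.9,0,0,0,0,0,0],[0.9,-0.007,0,0,0,0,0],[0.9,-0.007,0,0,0,0,0]]'; python3 go.py 0.524 -0.044 0.15 6.5
```

```text
time: 16.48
ee_pos: [0.4593, -0.0295, 0.0404]
eef_rot: [0.998, 0.061, 0.001, -0.001]
ft_force: [1.3, 11.6, 3.3]
width: 0.0202
grip_force: 25.0
time: 16.85
ee_pos: [0.4573, -0.0297, 0.0403]
eef_rot: [0.998, 0.061, 0.001, -0.001]
ft_force: [-1.8, 11.3, 4.2]
width: 0.0199
grip_force: 25.0
t 16.85 at [ 0.4573 -0.0297  0.0403] yaw 6.95 tilt z [ 0.0011  0.0024 -1.    ] shift [ 0.215  0.073 -0.365] rz 0.004
```

```bash
python3 -m pendant '[[0.4,0,0,0,0,0,0],[0.3,0,0,0,0,0,0],[0.3,0,0,-0.12,0,0,0],[0.3,0,0,-0.3,0,0,0],[0.1,0.1,0.03,-0.37,0,0,0],[0.1,0.215,0.073,-0.37,0,0,0],[0.1,0.215,0.073,-0.37,0,0,0]]'; python3 go.py 0.524 -0.044 0.044 6.5
python3 - <<'E'
from h import *
c=cam('wrist','w4.png'); print(proj(c,(.524,-.044,.057)).round(0),proj(c,(.524,-.044,.012)).round(0)); t=cam('top','t4.png')
cv2.imwrite('pics/c4.png',cv2.hconcat([cv2.resize(c['pixels'][100:300,200:460,::-1],(520,400)),cv2.resize(t['pixels'][120:220,270:340,::-1],(280,400))]))
E
```

```text
time: 17.73
ee_pos: [0.525, -0.0477, 0.1507]
eef_rot: [0.998, 0.059, 0.0, 0.0]
ft_force: [-0.7, 0.1, -0.2]
width: 0.0389
grip_force: 0.0
t 17.725 at [ 0.525  -0.0477  0.1507] yaw 6.73 tilt z [ 6.e-04 -2.e-04 -1.e+00] shift [-0.002 -0.013  0.356] rz 0.002
[312. 207.] [312. 193.]
```

View pics/c4.png

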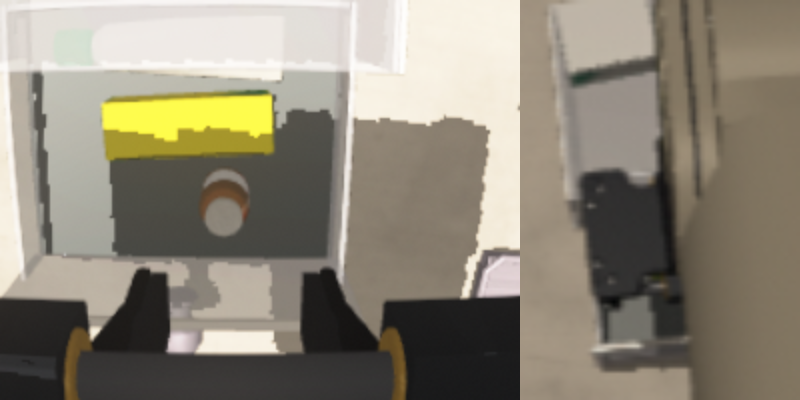

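The vial's cap is at crop (224,216), full-frame pixel (312,208), and the prediction was (312,207). The drawer is open, so I'll descend.

```bash
python3 -m pendant '[[0.1,-0.004,-0.013,0,0,0,0],[0.1,-0.004,-0.013,0.05,0,0,0],[0.1,-0.004,-0.013,0.18,0,0,0],[0.1,-0.004,-0.013,0.3,0,0,0],[0.1,-0.004,-0.013,0.35,0,0,0],[0.1,-0.004,-0.013,0.356,0,0,0],[0.1,-0.004,-0.013,0.356,0,0,0]]';  python3 -m pendant '[[0.9,0,0,0,0,0,0],[0.9,0,0,0,0,0,0],[0.9,0,0,0,0,0,0],[0.9,0,0,0,0,0,0]]' 10; python3 go.py 0.597 -0.221 0.16 76.2
```

```text
time: 18.7
ee_pos: [0.5226, -0.0427, 0.0449]
eef_rot: [0.998, 0.06, 0.001, 0.0]
ft_force: [0.6, 0.1, -0.6]
width: 0.039
grip_force: 0.0
time: 19.2
ee_pos: [0.5223, -0.0428, 0.0444]
eef_rot: [0.998, 0.059, 0.0, 0.0]
ft_force: [-0.3, -0.4, 3.9]
width: 0.0213
grip_force: 10.0
t 19.2 at [ 0.5223 -0.0428  0.0444] yaw 6.82 tilt z [ 9.e-04 -3.e-04 -1.e+00] shift [ 0.177  0.619 -0.385] rz -0.578
```

```bash
python3 -m pendant '[[0.9,0,0,-0.08,0,0,0],[0.9,0,0,-0.22,0,0,0],[0.9,0,0.02,-0.34,0,0,-0.05],[0.9,0.03,0.13,-0.385,0,0,-0.13],[0.9,0.07,0.26,-0.385,0,0,-0.22],[0.9,0.11,0.39,-0.385,0,0,-0.31],[0.9,0.15,0.52,-0.385,0,0,-0.4],[0.9,0.177,0.619,-0.385,0,0,-0.48]]'; python3 -m pendant '[[0.9,0,0,0,0,0,-0.08],[0.9,0,0,0,0,0,-0.098],[0.9,0,0,0,0,0,-0.098]]'; python3 go.py 0.597 -0.221 0.038 76.2
python3 - <<'E'
from h import *
c=cam('wrist','w5.png'); print([proj(c,p).round(0) for p in [(.597,-.221,.005),(.5911,-.2446,.02),(.630,-.203,.02),(.576,-.190,.02)]])
cv2.imwrite('pics/c5.png',cv2.resize(c['pixels'][80:330,160:480,::-1],None,fx=2,fy=2))
E
```

```text
time: 20.2
ee_pos: [0.5968, -0.2226, 0.159]
eef_rot: [0.845, 0.535, -0.0, -0.0]
ft_force: [1.1, -0.0, -0.3]
width: 0.0214
grip_force: 10.0
time: 20.58
ee_pos: [0.5966, -0.2202, 0.1594]
eef_rot: [0.788, 0.616, 0.0, -0.0]
ft_force: [0.3, -0.8, -1.1]
width: 0.0213
grip_force: 10.0
t 20.575 at [ 0.5966 -0.2202  0.1594] yaw 76.07 tilt z [-2.e-04  2.e-04 -1.e+00] shift [-0.002  0.002  0.405] rz -0.001
[array([318., 188.]), array([318., 216.]), array([348., 166.]), array([289., 167.])]
```

View pics/c5.png

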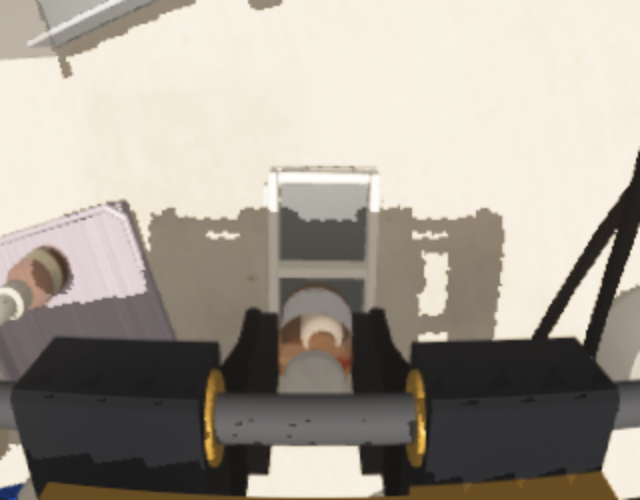

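The stand's far edge runs from (294,165) to (350,165), against a prediction of 289 to 348. The pocket's inner edges are at rows 171 and 211, centred on column about 322. I'll refine the centre from this.

Run:
```python
from h import *
c=cam('wrist'); g=lambda x,y,z:onz(c,160+x/2-.25,80+y/2-.25,z)
print(g(324,168,.02),g(325,182,.02),g(323,262,.02),(g(325,182,.02)+g(323,262,.02))/2)
# inner side edges at mid row via brightness profile
p=c['pixels'].astype(int).sum(2)
for v in (176,185,195,204): print(v,p[v,285:360:1].tolist() if v==195 else '', onz(c,285+np.argmax(p[v,285:310]),v,.02).round(4),onz(c,335+np.argmax(p[v,335:360]),v,.02).round(4))
```

```text
[ 0.6068298  -0.19467114  0.02      ] [ 0.60567798 -0.20135243  0.02      ] [ 0.59520408 -0.24008467  0.02      ] [ 0.60044103 -0.22071855  0.02      ]
176  [ 0.5802 -0.2002  0.02  ] [ 0.6274 -0.212   0.02  ]
185  [ 0.5779 -0.2088  0.02  ] [ 0.6246 -0.2204  0.02  ]
195 [385, 381, 379, 380, 380, 380, 378, 380, 392, 437, 465, 466, 466, 434, 363, 285, 238, 237, 238, 235, 236, 236, 238, 237, 237, 240, 235, 238, 238, 235, 236, 238, 237, 239, 238, 236, 238, 240, 238, 238, 237, 237, 237, 240, 237, 236, 237, 235, 234, 237, 235, 236, 237, 236, 235, 237, 238, 270, 361, 431, 465, 470, 467, 455, 417, 393, 393, 396, 396, 398, 398, 396, 394, 392, 392] [ 0.5753 -0.2185  0.02  ] [ 0.6224 -0.2302  0.02  ]
204  [ 0.5738 -0.2276  0.02  ] [ 0.6204 -0.2392  0.02  ]
```

```bash
python3 go.py 0.599 -0.2225 0.038 76.2; python3 -m pendant '[[0.9,-0.005,0.009,0.1,0,0,0],[0.9,-0.005,0.009,0.22,0,0,0],[0.9,-0.005,0.009,0.32,0,0,0],[0.9,-0.005,0.009,0.38,0,0,0],[0.9,-0.005,0.009,0.4,0,0,0],[0.9,-0.005,0.009,0.404,0,0,0],[0.9,-0.005,0.009,0.406,0,0,0]]'; python3 go.py 0.599 -0.2225 0.0374 76.2
```

```text
t 20.675 at [ 0.5967 -0.2203  0.1595] yaw 76.08 tilt z [ 0.e+00 -1.e-04 -1.e+00] shift [-0.005  0.009  0.405] rz -0.001
time: 21.55
ee_pos: [0.5997, -0.2231, 0.0388]
eef_rot: [0.787, 0.617, 0.0, 0.001]
ft_force: [-0.5, 0.5, -0.1]
width: 0.0216
grip_force: 10.0
t 21.55 at [ 0.5997 -0.2231  0.0388] yaw 76.17 tilt z [ 1.7e-03 -7.0e-04 -1.0e+00] shift [ 0.001 -0.003  0.005] rz -0.0
```

Now release, rise and look.

```bash
python3 -m pendant '[[0.9,0,0,0,0,0,0],[0.9,0,0,0.002,0,0,0],[0.5,0,0,0.002,0,0,0],[0.15,0,0,0.002,0,0,0],[0.15,0,0,0,0,0,0],[0.15,0,0,-0.12,0,0,0],[0.15,0,0,-0.28,0,0,0],[0.15,0,0,-0.4,0,0,0]]'; python3 go.py 0.457 -0.0297 0.16 6.5
python3 - <<'E'
from h import *
c=cam('wrist'); print([proj(c,p).round(0) for p in [(.599,-.221,.005),(.599,-.221,.05)]])
cv2.imwrite('pics/c6.png',cv2.resize(c['pixels'][80:330,160:480,::-1],None,fx=2,fy=2))
E
```

```text
time: 22.55
ee_pos: [0.5993, -0.2229, 0.1597]
eef_rot: [0.787, 0.617, 0.0, 0.001]
ft_force: [0.4, 0.2, 0.0]
width: 0.0371
grip_force: 0.0
t 22.55 at [ 0.5993 -0.2229  0.1597] yaw 76.19 tilt z [ 1.2e-03 -4.0e-04 -1.0e+00] shift [ 0.512 -0.614 -0.002] rz 0.581
[array([317., 186.]), array([317., 199.])]
```

View pics/c6.png

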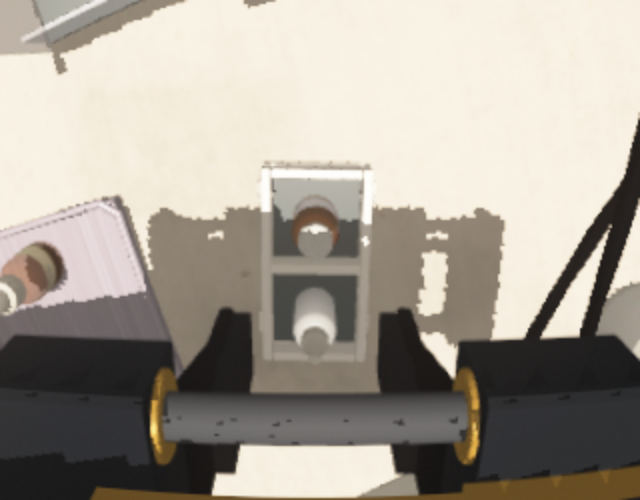

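The vial stands upright in the middle of the pocket; its cap is at crop (315,238), as predicted. Next is the knob, to shut the drawer.

```bash
python3 -m pendant '[[0.1,0.06,-0.07,0,0,0,0.07],[0.1,0.12,-0.14,0,0,0,0.15],[0.1,0.18,-0.22,0,0,0,0.23],[0.1,0.24,-0.3,0,0,0,0.31],[0.1,0.32,-0.38,0,0,0,0.39],[0.1,0.4,-0.47,0,0,0,0.47],[0.1,0.46,-0.55,0,0,0,0.55],[0.1,0.512,-0.612,0,0,0,0.58]]'; python3 go.py 0.457 -0.0292 0.04 6.8
```

```text
time: 23.6
ee_pos: [0.4565, -0.0289, 0.1576]
eef_rot: [0.998, 0.056, 0.0, 0.0]
ft_force: [-0.0, -0.5, -0.3]
width: 0.0393
grip_force: 0.0
t 23.6 at [ 0.4565 -0.0289  0.1576] yaw 6.42 tilt z [ 1.e-04 -3.e-04 -1.e+00] shift [0.001 0.001 0.392] rz -0.003
```

```bash
python3 -m pendant '[[0.1,0,0,0.12,0,0,0],[0.1,0,0,0.26,0,0,0],[0.1,0,0,0.37,0,0,0],[0.1,0,0,0.392,0,0,0],[0.1,0,0,0.392,0,0,0],[0.9,0,0,0.392,0,0,0],[0.9,0,0,0.392,0,0,0],[0.9,0,0,0.392,0,0,0]]' 20; python3 -m pendant '[[0.9,0.05,0,0,0,0,0],[0.9,0.1,0,0,0,0,0],[0.9,0.15,0,0,0,0,0],[0.9,0.2,0,0,0,0,0],[0.9,0.25,0,0,0,0,0],[0.9,0.3,0,0,0,0,0],[0.9,0.335,0,0,0,0,0],[0.9,0.347,0,0,0,0,0]]'; python3 go.py 0.561 -0.0185 0.04
```

```text
time: 24.6
ee_pos: [0.4579, -0.0294, 0.0408]
eef_rot: [0.998, 0.058, 0.001, -0.0]
ft_force: [-0.3, 1.3, 5.6]
width: 0.0203
grip_force: 20.0
time: 25.6
ee_pos: [0.5613, -0.0182, 0.0407]
eef_rot: [0.998, 0.057, 0.0, 0.0]
ft_force: [-12.0, -0.7, 15.9]
width: 0.0202
grip_force: 20.0
t 25.6 at [ 0.5613 -0.0182  0.0407] yaw 6.57 tilt z [ 1.e-04 -6.e-04 -1.e+00] shift [-0.001  0.001  0.002] rz
```

The push met 12 N at the stop at x=0.5613, the shut position, so the drawer is home. Now I'll release and go to the brown bottle.

```bash
python3 -m pendant '[[0.5,0,0,0,0,0,0],[0.1,0,0,0,0,0,0],[0.1,0,0,0,0,0,0],[0.1,0,0,-0.12,0,0,0],[0.1,0,0,-0.28,0,0,0],[0.1,0,0,-0.38,0,0,0]]'; python3 go.py 0.446 -0.2127 0.155 90.5
```

```text
time: 26.35
ee_pos: [0.5612, -0.0178, 0.1562]
eef_rot: [0.998, 0.058, 0.001, 0.0]
ft_force: [0.0, 0.1, -0.1]
width: 0.0388
grip_force: 0.0
t 26.35 at [ 0.5612 -0.0178  0.1562] yaw 6.59 tilt z [ 1.9e-03 -2.0e-04 -1.0e+00] shift [-0.456  0.601  0.003] rz -0.699
```

```bash
python3 -m pendant '[[0,-0.05,0.07,0,0,0,-0.08],[0,-0.1,0.14,0,0,0,-0.17],[0,-0.16,0.21,0,0,0,-0.26],[0,-0.22,0.29,0,0,0,-0.35],[0,-0.28,0.37,0,0,0,-0.44],[0,-0.34,0.45,0,0,0,-0.53],[0,-0.4,0.53,0,0,0,-0.62],[0,-0.456,0.601,0,0,0,-0.7]]'; python3 -m pendant '[[0,0,0,0,0,0,0]]'; python3 go.py 0.446 -0.2127 0.0275 90.5;python3 - <<'E'
from h import *
c=cam('wrist'); print([proj(c,p).round(0) for p in [(.446,-.2127,.077),(.447,-.303,.102)]])
t=cam('top')
cv2.imwrite('pics/c7.png',cv2.hconcat([cv2.resize(c['pixels'][130:330,220:420,::-1],(400,400)),cv2.resize(t['pixels'][115:215,270:370,::-1],(400,400))]))
E
```

```text
time: 27.35
ee_pos: [0.4448, -0.2137, 0.154]
eef_rot: [0.701, 0.713, -0.0, 0.0]
ft_force: [0.2, 0.6, -0.1]
width: 0.0435
grip_force: 0.0
time: 27.48
ee_pos: [0.4443, -0.2146, 0.1539]
eef_rot: [0.704, 0.71, -0.0, -0.0]
ft_force: [-0.1, -0.2, 0.0]
width: 0.0437
grip_force: 0.0
t 27.475 at [ 0.4443 -0.2146  0.1539] yaw 90.46 tilt z [-6.e-04 -6.e-04 -1.e+00] shift [0.007 0.006 0.421] rz -0.0
[array([321., 211.]), array([321., 324.])]
```

View pics/c7.png

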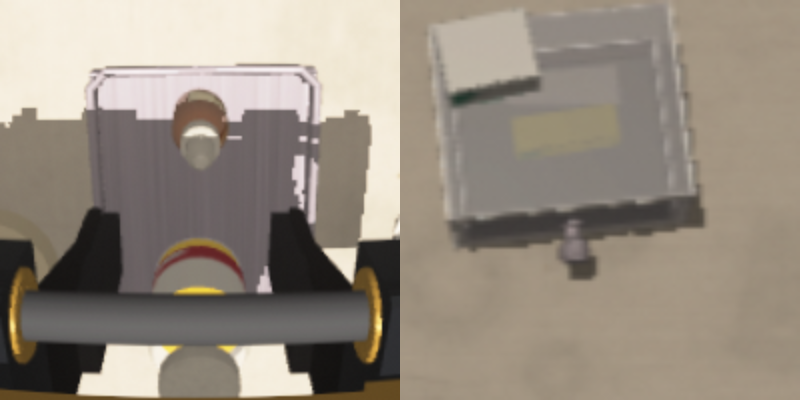

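Left: the brown teat is at about (320,207), as expected. Right: the top view shows the drawer shut. I'll pick up the brown bottle at the same TCP pose it was released from.

```bash
python3 -m pendant '[[0,0.007,0.006,0.08,0,0,0],[0,0.007,0.006,0.22,0,0,0],[0,0.007,0.006,0.35,0,0,0],[0,0.007,0.006,0.42,0,0,0],[0,0.007,0.006,0.42,0,0,0],[0.9,0.007,0.006,0.42,0,0,0],[0.9,0.007,0.006,0.42,0,0,0],[0.9,0.007,0.006,0.42,0,0,0]]' 10;  python3 -m pendant '[[0.9,0,0,0,0,0,0],[0.9,0,0,-0.08,0,0,0],[0.9,0,0,-0.22,0,0,0],[0.9,0,0,-0.36,0,0,0],[0.9,0,0,-0.36,0,0,0]]'; python3 go.py 0.5296 -0.0836 0.13 6.46
```

```text
time: 28.58
ee_pos: [0.448, -0.2108, 0.029]
eef_rot: [0.704, 0.711, 0.0, 0.001]
ft_force: [-1.0, 0.5, 4.4]
width: 0.0256
grip_force: 10.0
time: 29.2
ee_pos: [0.4491, -0.2114, 0.1393]
eef_rot: [0.704, 0.711, 0.001, 0.003]
ft_force: [-0.2, 0.2, -0.1]
width: 0.0256
grip_force: 10.0
t 29.2 at [ 0.4491 -0.2114  0.1393] yaw 90.56 tilt z [ 0.0052 -0.0032 -1.    ] shift [0.424 0.272 0.031] rz 0.701
```

```bash
python3 -m pendant '[[0.9,0.05,0.03,0,0,0,0.08],[0.9,0.1,0.06,0,0,0,0.17],[0.9,0.15,0.1,0,0,0,0.26],[0.9,0.2,0.14,0,0,0,0.35],[0.9,0.26,0.18,0,0,0,0.44],[0.9,0.32,0.21,0,0,0,0.53],[0.9,0.38,0.25,0,0,0,0.62],[0.9,0.424,0.277,0,0,0,0.7]]'; python3 -m pendant '[[0.9,0,0,0,0,0,0],[0.9,0,0,0,0,0,0]]'; python3 go.py 0.531 -0.0834 0.028 6.46
```

```text
time: 30.2
ee_pos: [0.529, -0.0816, 0.135]
eef_rot: [0.999, 0.055, -0.001, -0.0]
ft_force: [-0.3, -0.2, 0.9]
width: 0.0256
grip_force: 10.0
time: 30.45
ee_pos: [0.5285, -0.0833, 0.1355]
eef_rot: [0.998, 0.059, -0.001, 0.0]
ft_force: [-0.3, 0.3, -0.1]
width: 0.0255
grip_force: 10.0
t 30.45 at [ 0.5285 -0.0833  0.1355] yaw 6.79 tilt z [-1.e-03 -3.e-04 -1.e+00] shift [0.008 0.001 0.358] rz 0.003
```

```bash
python3 -m pendant '[[0.9,0.008,0.001,0.08,0,0,0.003],[0.9,0.008,0.001,0.2,0,0,0.003],[0.9,0.008,0.001,0.3,0,0,0.003],[0.9,0.008,0.001,0.34,0,0,0.003],[0.9,0.008,0.001,0.356,0,0,0.003],[0.9,0.008,0.001,0.359,0,0,0.003],[0.9,0.008,0.001,0.36,0,0,0.003],[0.9,0.008,0.001,0.36,0,0,0.003]]'; python3 go.py 0.531 -0.0834 0.0272 6.46; python3 -m pendant '[[0.4,0,0,0,0,0,0],[0,0,0,0,0,0,0],[0,0,0,0,0,0,0],[0,0,0,-0.1,0,0,0],[0,0,0,-0.25,0,0,0],[-0.5,0,0,-0.5,0,0,0],[-0.5,0,0,-0.5,0,0,0]]'; python3 go.py 0.4472 -0.3031 0.17 0
```

```text
time: 31.45
ee_pos: [0.532, -0.0827, 0.0287]
eef_rot: [0.999, 0.054, 0.001, 0.0]
ft_force: [0.1, -0.0, 0.4]
width: 0.0255
grip_force: 10.0
t 31.45 at [ 0.532  -0.0827  0.0287] yaw 6.23 tilt z [ 1.1e-03 -3.0e-04 -1.0e+00] shift [-0.003  0.002  0.005] rz -0.002
time: 32.33
ee_pos: [0.5336, -0.0826, 0.1825]
eef_rot: [0.999, 0.054, 0.003, 0.001]
ft_force: [0.4, -1.2, 0.1]
width: 0.0564
grip_force: 0.0
t 32.325 at [ 0.5336 -0.0826  0.1825] yaw 6.23 tilt z [ 0.0068 -0.0014 -1.    ] shift [-0.366  0.699  0.041] rz 0.052
```

```bash
python3 -m pendant '[[-0.8,-0.06,0.12,0,0,0,0],[-0.8,-0.13,0.25,0,0,0,0.02],[-0.8,-0.2,0.4,0,0,0,0.052],[-0.8,-0.28,0.54,0,0,0,0.052],[-0.8,-0.34,0.66,0,0,0,0.052],[-0.8,-0.366,0.699,0,0,0,0.052],[-0.8,-0.366,0.699,0.04,0,0,0.052],[-0.8,-0.366,0.699,0.04,0,0,0.052]]'; python3 go.py 0.4475 -0.3031 0.0535 0
python3 - <<'E'
from h import *
c=cam('wrist'); print([proj(c,p).round(0) for p in [(.447,-.303,.102),(.5296,-.0836,.075),(.5296,-.0836,.0)]])
t=cam('top','t8.png'); print([proj(t,p).round(0) for p in [(.5296,-.0836,.075)]])
cv2.imwrite('pics/c8.png',cv2.hconcat([cv2.resize(c['pixels'][50:350,120:420,::-1],(400,400)),cv2.resize(t['pixels'][150:230,270:350,::-1],(400,400))]))
E
```

```text
time: 33.33
ee_pos: [0.4452, -0.3009, 0.1645]
eef_rot: [1.0, 0.001, -0.001, -0.001]
ft_force: [-0.3, 0.6, -0.3]
width: 0.0786
grip_force: 0.0
t 33.325 at [ 0.4452 -0.3009  0.1645] yaw 0.11 tilt z [-0.0018  0.0019 -1.    ] shift [0.008 0.008 0.37 ] rz 0.001
[array([319., 218.]), array([ 85., 121.]), array([126., 115.])]
[array([337., 187.])]
```

View pics/c8.png

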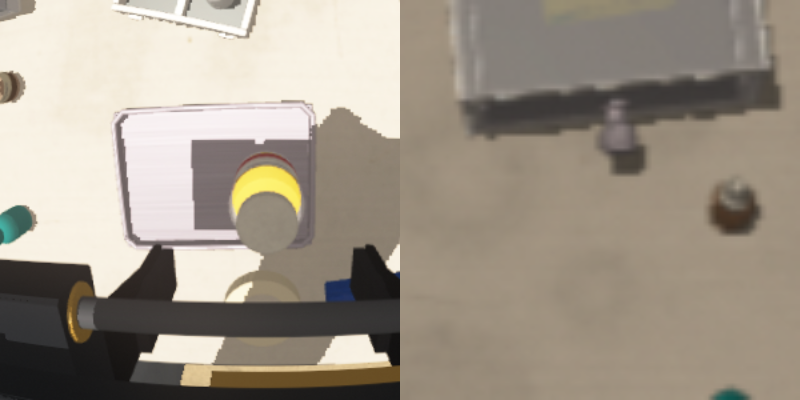

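The brown bottle stands upright with its teat at top-view (337,187.6), the same as at the start. The clear vial's cap is at wrist (320,215), as expected, so I'll grasp it.

```bash
python3 -m pendant '[[-0.8,0.006,0.007,0.06,0,0,0],[-0.8,0.006,0.007,0.2,0,0,0],[-0.8,0.006,0.007,0.31,0,0,0],[-0.8,0.006,0.007,0.368,0,0,0],[-0.8,0.006,0.007,0.368,0,0,0],[-0.8,0.006,0.007,0.368,0,0,0]]'; python3 -m pendant '[[0.6,0,0,0,0,0,0],[0.6,0,0,0,0,0,0],[0.6,0,0,0,0,0,0],[0.6,0,0,0,0,0,0],[0.6,0,0,0,0,0,0]]' 15; python3 go.py 0.5141 0.04 0.165 6.46
```

```text
time: 34.17
ee_pos: [0.4477, -0.3054, 0.0568]
eef_rot: [1.0, -0.0, 0.001, 0.0]
ft_force: [-0.1, 0.6, -0.5]
width: 0.0781
grip_force: 0.0
time: 34.8
ee_pos: [0.447, -0.3051, 0.0558]
eef_rot: [1.0, -0.0, 0.0, 0.0]
ft_force: [0.3, 1.1, 2.7]
width: 0.047
grip_force: 15.0
t 34.8 at [ 0.447  -0.3051  0.0558] yaw -0.02 tilt z [ 2.e-04 -1.e-04 -1.e+00] shift [ 0.223 -1.15  -0.364] rz -0.054
```

```bash
python3 -m pendant '[[0.6,0,0,-0.12,0,0,0],[0.6,0,0,-0.28,0,0,0],[0.6,0.01,-0.08,-0.36,0,0,0],[0.6,0.05,-0.23,-0.364,0,0,-0.02],[0.6,0.09,-0.4,-0.364,0,0,-0.054],[0.6,0.13,-0.57,-0.364,0,0,-0.054],[0.6,0.17,-0.74,-0.364,0,0,-0.054],[0.6,0.2,-0.9,-0.364,0,0,-0.054]]';  python3 go.py 0.5141 0.04 0.055 6.46
```

```text
time: 35.8
ee_pos: [0.5072, -0.0333, 0.1649]
eef_rot: [0.998, 0.056, 0.0, 0.0]
ft_force: [-0.0, 0.8, 0.2]
width: 0.0475
grip_force: 15.0
t 35.8 at [ 0.5072 -0.0333  0.1649] yaw 6.48 tilt z [ 3.e-04 -1.e-04 -1.e+00] shift [ 0.05  -0.24   0.366] rz 0.0
```

```bash
python3 -m pendant '[[0.6,0.03,-0.13,0,0,0,0],[0.6,0.05,-0.238,0,0,0,0],[0.6,0.05,-0.24,0.06,0,0,0],[0.6,0.05,-0.24,0.18,0,0,0],[0.6,0.05,-0.24,0.29,0,0,0],[0.6,0.05,-0.24,0.345,0,0,0],[0.6,0.05,-0.24,0.363,0,0,0],[0.6,0.05,-0.24,0.366,0,0,0]]'; python3 go.py 0.5141 0.04 0.0542 6.46; python3 -m pendant '[[0.6,0,0,0.001,0,0,0],[0.6,0,0,0.001,0,0,0]]'; python3 go.py 0.5141 0.04 0.0542 6.46
```

```text
time: 36.8
ee_pos: [0.5143, 0.038, 0.0556]
eef_rot: [0.998, 0.056, 0.0, 0.0]
ft_force: [-0.8, -0.3, 0.3]
width: 0.0472
grip_force: 15.0
t 36.8 at [0.5143 0.038  0.0556] yaw 6.45 tilt z [ 8.e-04 -1.e-04 -1.e+00] shift [ 0.    -0.007  0.005] rz -0.0
time: 37.05
ee_pos: [0.5143, 0.0381, 0.0554]
eef_rot: [0.998, 0.056, 0.001, 0.0]
ft_force: [0.3, -0.3, -1.6]
width: 0.0472
grip_force: 15.0
t 37.05 at [0.5143 0.0381 0.0554] yaw 6.46 tilt z [ 1.2e-03 -2.0e-04 -1.0e+00] shift [ 0.    -0.006  0.004] rz 0.0
```

```bash
python3 -m pendant '[[0.6,0,-0.003,0.004,0,0,0],[0.6,0,-0.003,0.004,0,0,0],[0.2,0,-0.003,0.004,0,0,0],[-0.5,0,-0.003,0.004,0,0,0],[-0.5,0,-0.003,0.004,0,0,0],[-0.5,0,-0.003,-0.12,0,0,0],[-0.5,0,-0.003,-0.28,0,0,0],[-0.5,0,-0.003,-0.48,0,0,0]]'; python3 -m pendant '[[-0.5,-0.15,0.1,-0.1,0,0,0],[-0.5,-0.3,0.2,-0.1,0,0,0],[-0.5,-0.3,0.3,-0.1,0,0,0],[-0.5,-0.3,0.45,-0.1,0,0,0],[-0.5,-0.3,0.6,-0.1,0,0,0],[-0.5,-0.3,0.75,-0.1,0,0,0],[-0.5,-0.3,0.8,-0.1,0,0,0],[-0.5,-0.3,0.8,-0.1,0,0,0]]'
python3 - <<'E'
from h import *
t=cam('top','t9.png'); a=cv2.imread('pics/top0.png')
cv2.imwrite('pics/c9.png',cv2.hconcat([cv2.resize(x[110:230,270:390],(400,400)) for x in (a,t['pixels'][:,:,::-1])]))
for im in (a[:,:,::-1].copy(),t['pixels']):
    m=cv2.inRange(cv2.cvtColor(im,cv2.COLOR_RGB2HSV),(18,120,90),(35,255,255)); print(cv2.boundingRect(m[185:210,280:310]))
E
```

```text
time: 38.05
ee_pos: [0.5128, 0.039, 0.1994]
eef_rot: [0.998, 0.056, -0.001, -0.0]
ft_force: [1.5, 0.0, -0.9]
width: 0.065
grip_force: 0.0
time: 39.05
ee_pos: [0.4511, -0.2097, 0.2284]
eef_rot: [0.998, 0.056, -0.0, -0.0]
ft_force: [0.4, 0.9, -0.5]
width: 0.0654
grip_force: 0.0
(5, 6, 17, 12)
(5, 6, 17, 13)
```

View pics/c9.png

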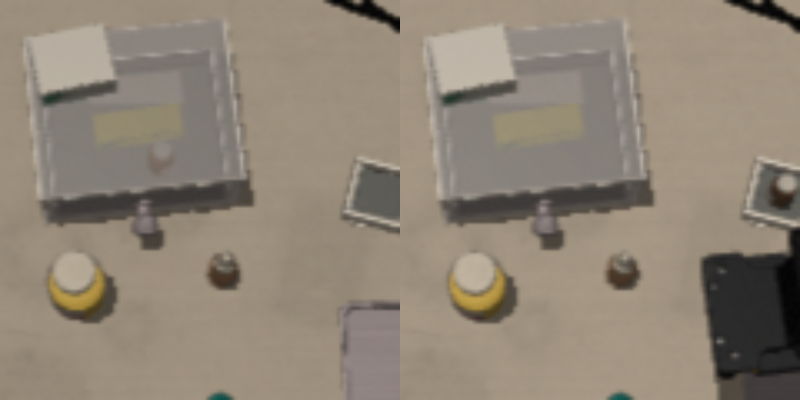

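The start view (left) and the current view (right) match. Both bottles are at their start pixels, the drawer is shut, and the vial is in the stand's pocket. I'll hand the job in.

```bash
python3 -c "
from h import *
print(r.close_job())"
```

```text
the job is handed in; nothing more can be done
None
```

I handed the job in at about 39 s: the control vial stands in the empty pocket, the drawer is shut, and both bottles are back at their start positions in the final top view; the hand-in returned no verdict.

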